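# Lock a bamboo slat in the sanding board and sand it

### The arm

A 6-joint arm with a two-finger parallel gripper is mounted at the origin on the work surface. World frame = base frame: x ahead of the robot, y to its left, z up, the work surface at z = 0. Lengths are in m, angles in rad, forces in N, time in s.
With the tool pointing down it reaches from about 0.375 to 0.75 m from the base axis. Payload 9 kg.
Tool frame: the origin (TCP) lies at the very end of the fingers, on their centre line; the grasp point (between the pads) lies 19 mm behind it; z points along the fingers, y is the direction in which the jaws open and shut (so a half turn about z gives the same grasp; the last joint's range is limited). The gripper opens to 85 mm and grips with 20 to 120 N. Pads are 22 mm wide; open, the fingers measure 114 mm over their backs; the gripper's body (76 mm by 85 mm) begins 54 mm behind the grasp point. The pads swing forward as they close: fully open they stand 13 mm farther back than shut.
Start: joints at [0.98, 0.104, 0.097, 1.564, 0, 1.353], TCP at [0.219, 0.559, 0.231] pointing down, gripper open.
Joint ranges: [-2.99, 2.99], [-0.84, 1.86], [-1.1, 1.16], [-1.84, 2.11], [-1.51, 1.56], [-3.14, 3.14]. Speed limits (rad/s): [2.22, 2.22, 2.57, 3.14, 3.14, 3.14].

### API

Orientations are given as a rotation vector (axis times angle).
In Python, from plant import observe, camera, hand_in gives the robot as it stands.
- The arm moves only by the tool carry_out, never from a script. Its argument "plan" is a list of rows, each an object of numbers: "x", "y", "z": the shift along the tool's x, y, z in cm; "twist": the turn about the tool's z in rad. In form: [{"x": .., "y": .., "z": .., "twist": ..}, ...]. A call has 1 to 8 rows; each row shifts and turns the pose as measured when the row begins, along the tool's axes as they then stand; what a row does not reach is not made up. A row lasts 1/8 s, in which the tool goes at most 62.5 mm and 10.7 degrees, less where a joint would pass 70% of its speed; a pose out of reach is approached as far as the arm can. A call is refused whole if a number of a shift passes 6.25 or a number of a turn 0.188, either way. A call with a gripper value outside its range is refused whole. "fingers" is the opening, from -1 (shut) to 1 (fully open), set as the call begins (left out, the last holds). The fingers move at their own pace and stop on an object; the grip force is fixed at half the most. Time passes only in rows, so rows that do not move let the fingers close. It gives the time, the measured TCP pose, the force and the opening at its end, in the units of the state.
- observe(): the state, without advancing time (a new reading comes with each control period).
- camera(name): name is "scene" or "side" or "wrist"; returns a dict with "pixels" (420x560x3 uint8, red, green, blue), "range_z" (420x560 float32, m along the optical axis (not along the pixel's ray), 0 where there is no reading), "fx", "fy", "cx", "cy" (pixels), "xyz" and "orientation" of the camera in the world; the wrist camera has in their place "mount" (4x4, takes a point from camera to tool coordinates, whose origin is the TCP and whose axes are the flange's). Camera axes: x right, y down, z forward; pixel columns grow to the right and rows downward; lengths in m; the calibration is good to about 2 mm. The wrist camera is an equidistant fisheye: a pixel r from the principal point sees the ray r / f radians off the axis. A picture is of the moment at which its call begins: read the wrist's pose just before it.
- hand_in(): hands the job in, once; it reports no verdict.
The state is a dict: "time_s": time; "joints": joint angles; "joint_velocities": joint speeds; "joint_torque": joint torques, N m; "tcp_pos": TCP position; "ee_rot": TCP orientation; "ft_force": force on the tool from outside, world axes, zero at the start; "ft_torque": the same for the moment, N m; "gripper_width": finger opening in m.
Only numpy, scipy, OpenCV 4.12 (cv2) and the standard library are available. Lean on these libraries where they do the work, as an engineer would, in place of code of your own. Each camera call takes 0.05 s, during which the arm holds its last target. There are 200 camera calls.

### The job

Slide the grey stop along the sanding board so that it pushes the loose bamboo slat home against the fixed end stop with no play, then throw the red cam lever over and fully down to lock the stop. Then sand the slat: take the sanding block and, keeping it centred on the slat, in line with it and pressed down lightly and steadily (half a kilo to a kilo), stroke it along the slat's whole length from the cam stop's end to the fixed stop. Set the block back on its cork pad, leave the slat locked tight and the spare slat, glue jar, brush and brass weight where they are.

Things in the scene. Friction and masses are not known exactly. Their poses are not given: they have to be found in the camera images.
- board: Sanding board: plywood 110 (x) x 385 (y) x 18 mm screwed to the table. y runs along it, from the sliding stop to the fixed stop; x across it, away from the robot; z up. In line along its middle: fixed stop, slat channel, then an inlaid track 36 wide for the sliding stop. Origin: 120 mm to -y of the fixed stop's face, at table height; the board spans y -245 to +140.
- fixed_face (a point): Middle of the foot of the fixed aluminium end stop's face (44 wide, 5 high, face looking to -y), at the height of the board's top, 18 above the table. Axes as the board's. The slat channel runs from this face 203 mm towards -y between two wooden strips, 5 high and 25 apart.
- stop_nose (a point): Sliding stop. This point: middle of the foot of its nose's front face, which meets the slat. Axes as the board's. Aluminium nose 20 wide, 5 high, 25 long; behind it the grey body, 48 wide, 60 long (25 to 85 mm behind the nose's face), top 50.5 above the table. Unlocked it slides along y with 2 N of friction. Slat home, this point is 180 mm from the fixed face.
- stop_back (a point): Middle of the flat rear face (48 wide, 32 high) of the sliding stop's body, 85 mm behind the nose's face, 34.5 above the table: a place to push it from.
- cam (a joint): Lever angle, rad. 0: open, the lever leans 15 degrees from upright to the board's +x; it grows as the lever is thrown over the top towards -x (to the robot) and down. 1.745: fully down on its end stop, 5 degrees above level, stop locked. Easy to about 0.85, then stiff (0.2 to 0.5 N m, so up to 7 N at the grip); past 1.64 it is over centre and stays down by itself.
- cam_axis (a point): Cam axle on the sliding stop, along the board's y, 55 mm behind the nose's face, 38.5 above the table. The lever swings about it in the plane across the board. This frame turns with the lever.
- lever_grip (a point): Middle of the lever's red round handle (16 thick), 70 mm from the cam axle. The handle spans 37 to 98 mm from the axle; below it a steel rod 10 thick. This frame turns with the lever.
- slat_center (a point): Centre of body slat: the pale bamboo slat to be sanded, 180 long (y) x 22 wide (x) x 10 thick, loose in the board's channel, its top 28 above the table, 5 above the stops and strips. It starts 8 to 24 mm short of the fixed stop.
- block_center (a point): Centre of body block: the sanding block, 58 high, 170 to 260 g. Dark abrasive sole on foam (gives 1 mm for 8 N, at most 4 mm) under cork, 90 long (y) x 56 wide (x) x 14 high; on it a wooden grip ridge 80 long x 34 wide x 44 high. This point is 29 above the sole's underside. It starts on its pad. Take it across the ridge's 34 mm.
- pad_top (a point): The block's cork pad, 100 (x) x 140 (y) x 6 mm, fixed to the table. This point: centre of its top.
- spare_a: spare bamboo slat, 200 x 22 x 10, bystander, origin at the centre of its underside
- glue: white glue jar with a wooden cap, diameter 68, 85 high, bystander, origin at the centre of its underside
- brush: wooden brush lying flat, bystander, origin at the centre of its underside
- weight: brass paperweight, diameter 52, 58 high, bystander, origin at the centre of its underside
There are look-alikes about, which are no part of the job. Leave any turquoise look-alike of the part that bears block_center alone. Of the things shaped like the part that bears pad_top, the cork one is meant.

How it is judged:
By the outcome, as a careful person would: the job done as asked, in the order asked, and still so for the second after the job is handed in, with the robot touching nothing.
It also fails if it takes over 64 s, if anything falls off the work surface, if the arm or the gripper's body presses on something with over 40 N, if the wrist force passes 120 N, or if a joint passes its speed limit or range.

## Working session

There is one attempt and no reset: what is moved stays moved. The work goes in short steps, Python scripts to look and compute and a tool call to move; the robot and the scene stay as the last step left them, time stands still between calls to the robot, and variables do not carry over. Pictures are saved under pics/ and viewed, about 8 in all and at most 12, crops included, and the job is handed in when it is done.

Besides the shell and the picture viewer there is one more tool, called after ">>>" in YAML: its name, and indented under it one key for each argument. carry_out: Moves the arm, as the interface text tells. Its arguments: {"type":"object","properties":{"plan":{"type":"array","items":{"type":"object","properties":{"x":{"type":"number"},"y":{"type":"number"},"z":{"type":"number"},"twist":{"type":"number"}}}},"fingers":{"type":"number"}},"required":["plan"]}

```bash
mkdir -p pics; cat > h.py <<'E'
import numpy as np, cv2
from scipy.spatial.transform import Rotation as R
from plant import observe, camera
def cloud(c):
    h,w=c['range_z'].shape; u,v=np.meshgrid(np.arange(w),np.arange(h)); z=c['range_z']
    P=np.stack([(u-c['cx'])/c['fx']*z,(v-c['cy'])/c['fy']*z,z],-1)
    o=np.array(c['orientation']); M=R.from_rotvec(o).as_matrix() if o.size==3 else o
    return P@M.T+np.array(c['xyz'])
def save(n,c): cv2.imwrite(f'pics/{n}.png',c['pixels'][...,::-1])
E
python3 - <<'E'
from h import *
for n in('scene','side'):
    c=camera(n); save(n,c); np.savez(n,P=cloud(c),I=c['pixels'],Z=c['range_z']); print(n,c['xyz'],c['orientation'],c['fx'])
s=observe(); print({k:np.round(v,3) for k,v in s.items()}); print(R.from_rotvec(s['ee_rot']).as_matrix().round(3))
E
```

```text
scene [1.21524732 0.1204804  1.16253852] [-1.68852712 -2.09135883  0.64704932] 454.70465260730515
side [ 0.28084645 -0.85188235  0.90500799] [-2.30829837  0.3576409  -0.13498815] 481.2796541408657
{'time_s': np.float64(0.1), 'joints': array([ 0.98 ,  0.105,  0.097,  1.564, -0.   ,  1.353]), 'joint_velocities': array([-0.   , -0.003,  0.002, -0.   ,  0.001, -0.001]), 'joint_torque': array([ 7.0000e-03, -5.5821e+01,  5.0472e+01,  1.3000e-02, -0.0000e+00,
        0.0000e+00]), 'tcp_pos': array([0.218, 0.559, 0.231]), 'ee_rot': array([-5.820e-01, -3.087e+00,  2.000e-03]), 'ft_force': array([-0.158,  1.018,  1.035]), 'ft_torque': array([-0.025, -0.037, -0.01 ]), 'gripper_width': np.float64(0.085)}
[[-0.931  0.364 -0.001]
 [ 0.364  0.931 -0.001]
 [ 0.    -0.001 -1.   ]]
```

View pics/scene.png

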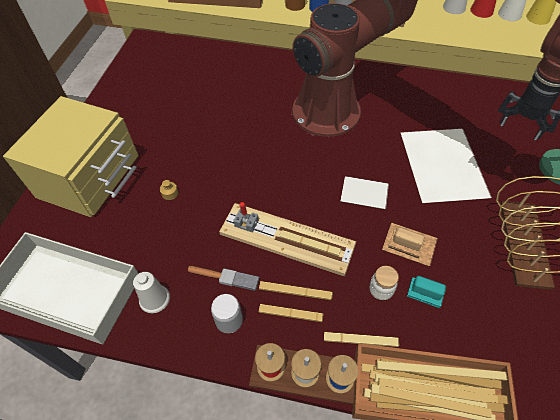

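View pics/side.png

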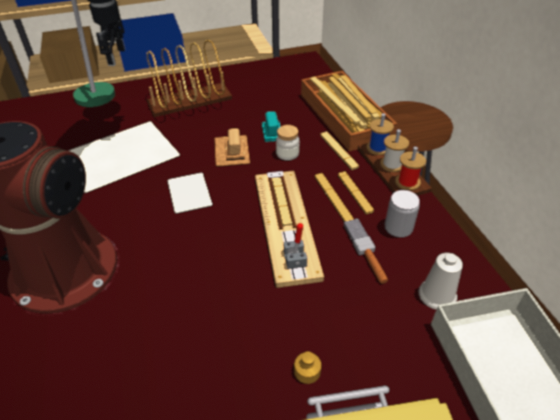

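The scene camera shows the board at about (287,238), with the red lever at (243,212). The candidates for the block are the wooden one on cork at (408,240) and the turquoise one at (428,290). The wooden one on the cork pad fits the description. The white sheet at (365,192) is a pad look-alike. I'll confirm this in a crop and measure.

```bash
python3 - <<'E'
from h import *
d=np.load('scene.npz'); P,I=d['P'],d['I']
c=I[180:310,205:455]; cv2.imwrite('pics/crop1.png',cv2.resize(c,None,fx=3.2,fy=3.2,interpolation=cv2.INTER_CUBIC)[...,::-1])
for n in('scene','side'):
    d=np.load(n+'.npz'); P,I=d['P'],d['I'].astype(int); hsv=cv2.cvtColor(d['I'],cv2.COLOR_RGB2HSV)
    m0=(P[...,0]>.3)&(P[...,0]<.8)&(P[...,1]>-.35)&(P[...,1]<.45)&(d['Z']>0)
    # components of things above table
    m=(m0&(P[...,2]>.004)&(P[...,2]<.2)).astype(np.uint8)
    k,l,st,ce=cv2.connectedComponentsWithStats(m)
    for i in range(1,k):
        if st[i,4]>120:
            q=P[l==i]; print(n,i,st[i],ce[i].round(),'z98',np.percentile(q[:,2],98).round(4),'mean',q.mean(0).round(3), 'rect',cv2.minAreaRect(q[:,:2].astype(np.float32)))
    red=m0&(hsv[...,0]<8)&(hsv[...,1]>180)&(I[...,0]>150)&(P[...,2]>.03); q=P[red]; print('red',len(q),q.mean(0),q.min(0),q.max(0))
E
```

```text
scene 69 [340 180  48  29 729] [364. 194.] z98 0.0109 mean [0.344 0.178 0.007] rect ((0.34371551871299744, 0.17697438597679138), (0.08722233772277832, 0.14464586973190308), 0.3789138197898865)
scene 210 [ 218  202  138   74 4587] [288. 238.] z98 0.0541 mean [ 0.56  -0.02   0.022] rect ((0.5476118326187134, -0.028885751962661743), (0.3938106894493103, 0.12603715062141418), 81.42388153076172)
scene 359 [ 382  223   55   42 1256] [409. 243.] z98 0.0659 mean [0.507 0.325 0.027] rect ((0.4938279390335083, 0.3277170956134796), (0.14332912862300873, 0.10586829483509064), 80.5071029663086)
scene 523 [188 266  71  25 794] [228. 277.] z98 0.0224 mean [ 0.714 -0.155  0.016] rect ((0.7117825746536255, -0.1734423041343689), (0.04330012947320938, 0.19934715330600739), 0.15168185532093048)
scene 528 [369 266  30  34 762] [383. 282.] z98 0.0882 mean [0.664 0.259 0.064] rect ((0.6351293921470642, 0.26585108041763306), (0.0774172991514206, 0.1050889641046524), 86.02716827392578)
scene 578 [407 275  39  32 797] [426. 290.] z98 0.0611 mean [0.649 0.377 0.037] rect ((0.6307402849197388, 0.382235348224639
[... 1739 characters left out ...]
 [ 316  174   72  109 1321] [354. 230.] z98 0.0211 mean [ 0.709 -0.105  0.014] rect ((0.71245276927948, -0.07406574487686157), (0.4081910252571106, 0.043034616857767105), 89.47720336914062)
side 50 [385 198  14  37 307] [392. 216.] z98 0.0996 mean [ 0.795 -0.13   0.056] rect ((0.7953922748565674, -0.1275399625301361), (0.046621039509773254, 0.00916642788797617), 89.96095275878906)
side 79 [419 256  29  45 456] [432. 278.] z98 0.1179 mean [ 0.784 -0.337  0.065] rect ((0.7846713662147522, -0.32818812131881714), (0.029742201790213585, 0.04400118812918663), 2.8770954608917236)
red 27 [ 0.54263697 -0.15970204  0.13115317] [ 0.53637889 -0.16340111  0.11335818] [ 0.54756354 -0.15366219  0.1361274 ]
```

View pics/crop1.png

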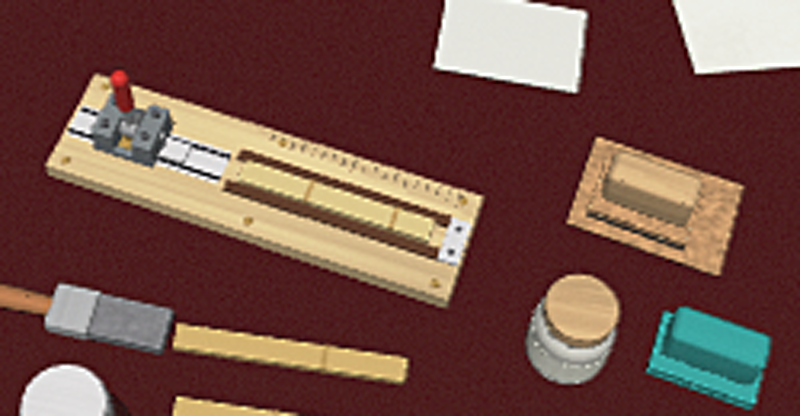

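The crop confirms it: the wooden block sits on the cork pad at about (652,190), and the turquoise look-alike is at (710,350). The slat lies in the channel at about (330,205), the stop at (130,130) with its lever open, and the fixed stop at (453,240). Next I'll work out the frames.

```bash
python3 - <<'E'
from h import *
for n in('scene','side'):
    d=np.load(n+'.npz'); P,I=d['P'],d['I'].astype(int)
    reg=(abs(P[...,0]-.55)<.1)&(abs(P[...,1]+.03)<.25)
    m=reg&(P[...,2]>.014)&(P[...,2]<.022)
    q=P[m]; (c,(w,h),a)=cv2.minAreaRect(q[:,:2].astype(np.float32)); 
    if w<h: a-=90
    L=max(w,h); th=np.deg2rad(a); y=np.array([np.cos(th),np.sin(th)]); y*=np.sign(y[1]); x=np.array([y[1],-y[0]])
    print(n,'ctr',c,w,h,a,'zmed',np.median(q[:,2]))
    O=np.array(c)-y*(-.0525)   # board mid at y=-52.5mm
    print(' origin',O,'fixed',O+.12*y,'ydir',y)
    B=np.stack([(P[...,:2]-O)@x,(P[...,:2]-O)@y,P[...,2]],-1)
    g=reg&(P[...,2]>.044)&(P[...,2]<.056); b=B[g]; print(' body top n',len(b),np.percentile(b,[3,50,97],axis=0).round(4).tolist())
    s=reg&(P[...,2]>.0255)&(P[...,2]<.034)&(abs(B[...,0])<.013)&(B[...,1]>-.1); b=B[s]; print(' slat top',len(b),np.percentile(b,[1,50,99],axis=0).round(4).tolist())
    g=(abs(P[...,0]-.5)<.07)&(abs(P[...,1]-.325)<.08)&(P[...,2]>.05)&(P[...,2]<.08); q=P[g]; print(' ridge',np.median(q[:,2]),cv2.minAreaRect(q[:,:2].astype(np.float32)))
    g=(abs(P[...,0]-.5)<.1)&(abs(P[...,1]-.325)<.1)&(P[...,2]>.003)&(P[...,2]<.01); q=P[g]; print(' pad',np.median(q[:,2]),cv2.minAreaRect(q[:,:2].astype(np.float32)))
E
```

```text
scene ctr (0.5530989170074463, -0.025511443614959717) 0.38573408126831055 0.11416184157133102 81.67208099365234 zmed 0.01778524430330819
 origin [0.56070293 0.02643496] fixed [0.57808353 0.1451696 ] ydir [0.14483836 0.98945533]
 body top n 206 [[-0.0215, -0.2095, 0.0452], [0.003, -0.1742, 0.0495], [0.0224, -0.1517, 0.0543]]
 slat top 354 [[-0.0114, -0.0684, 0.0256], [0.0013, 0.0192, 0.028], [0.0124, 0.1265, 0.0325]]
 ridge 0.06201842283151493 ((0.5029596090316772, 0.3170183002948761), (0.07940904051065445, 0.038109712302684784), 80.52405548095703)
 pad 0.00532780020084922 ((0.49975162744522095, 0.3245772123336792), (0.1957455277442932, 0.19940303266048431), 0.37688398361206055)
side ctr (0.5538011789321899, -0.02714194357395172) 0.39006519317626953 0.11073584109544754 81.49392700195312 zmed 0.01744426462774773
 origin [0.56156668 0.02478057] fixed [0.57931639 0.14346059] ydir [0.14791424 0.98900019]
 body top n 326 [[-0.0224, -0.212, 0.0449], [-0.0038, -0.1902, 0.0491], [0.0221, -0.1557, 0.0539]]
 slat top 305 [[-0.011, -0.0725, 0.0255], [-0.0006, 0.0096, 0.0276], [0.0108, 0.1023, 0.031]]
 ridge 0.06142394032501175 ((0.5018628835678101, 0.31240665912628174), (0.08286619186401367, 0.03358440101146698), 78.37106323242188)
 pad 0.005161173902381522 ((0.4828900992870331, 0.3399834930896759), (0.18122537434101105, 0.2022150158882141), 14.568340301513672)
```

>>> carry_out:
  plan:
    - {"twist": 0.0}
  fingers: 0.1

```text
validation failed for argument at $.pl...
```

>>> carry_out:
  plan:
    - {"x": 0, "y": 0, "z": 0, "twist": -0.113}
    - {"x": 0, "y": 0, "z": 0, "twist": -0.113}
    - {"x": -3.3, "y": -5.1, "z": 0, "twist": 0}
    - {"x": -3.3, "y": -5.1, "z": 0, "twist": 0}
    - {"x": -3.3, "y": -5.1, "z": 0, "twist": 0}
    - {"x": -3.3, "y": -5.1, "z": 0, "twist": 0}
    - {"x": -3.3, "y": -5.1, "z": 0, "twist": 0}
    - {"x": -3.3, "y": -5.1, "z": 0, "twist": 0}
  fingers: 0

```text
time_s: 1.1
tcp_pos: [0.3734, 0.2208, 0.2265]
ee_rot: [-0.206, -3.131, 0.009]
ft_force: [0.6, 0.4, 0.9]
gripper_width: 0.0426
```

```bash
cat >> h.py <<'E'
O=np.array([.561,.0256]); YD=np.array([.1464,.9892]); YD/=np.linalg.norm(YD); XD=np.array([YD[1],-YD[0]])
def w(bx,by): return O+bx*XD+by*YD
def st():
    s=observe(); M=R.from_rotvec(s['ee_rot']).as_matrix(); p=np.array(s['tcp_pos']); d=p[:2]-O
    print('t',round(s['time_s'],2),'board xyz mm',(np.array([d@XD,d@YD,p[2]])*1e3).round(1),'F',np.round(s['ft_force'],1),'w',round(s['gripper_width']*1e3,1))
    return s,M,p
def go(target,ydir):
    """print tool shift in cm (after twist) and twist to have tool y along ydir (xy)"""
    s,M,p=st(); a=np.arctan2(*ydir[::-1]); b=np.arctan2(M[1,1],M[0,1])
    tw=-((a-b+np.pi/2)%np.pi-np.pi/2); M2=M@R.from_rotvec([0,0,tw]).as_matrix()
    print('twist',round(tw,3),'shift cm',(M2.T@(np.array(target)-p)*100).round(2),'tilt',M[2].round(4), 'now',(M.T@(np.array(target)-p)*100).round(2))
E
python3 - <<'E'
from h import *
go([*w(0,-.268),.23],YD)
go([.46,-.03,.28],YD)
E
```

```text
t 1.1 board xyz mm [-214.1  165.7  226.5] F [0.6 0.4 0.9] w 42.6
twist 0.016 shift cm [-21.41 -43.37  -0.16] tilt [ 0.0035 -0.0062 -1.    ] now [-20.73 -43.7   -0.16]
t 1.1 board xyz mm [-214.1  165.7  226.5] F [0.6 0.4 0.9] w 42.6
twist 0.016 shift cm [-12.22 -23.58  -5.25] tilt [ 0.0035 -0.0062 -1.    ] now [-11.84 -23.77  -5.25]
```

>>> carry_out:
  plan:
    - {"x": -2.5, "y": -4.8, "z": -1, "twist": 0.016}
    - {"x": -2.5, "y": -4.8, "z": -1, "twist": 0}
    - {"x": -2.5, "y": -4.8, "z": -1, "twist": 0}
    - {"x": -2.5, "y": -4.8, "z": -1, "twist": 0}
    - {"x": -2.5, "y": -4.8, "z": -1, "twist": 0}
    - {"x": 0, "y": 0, "z": 0, "twist": 0}

```text
time_s: 1.85
tcp_pos: [0.464, -0.047, 0.2769]
ee_rot: [-0.241, -3.127, 0.01]
ft_force: [0.5, 0.8, 0.3]
gripper_width: 0.0428
```

```bash
cat >> h.py <<'E'
def wrist(name):
    s=observe(); c=camera('wrist'); M=R.from_rotvec(s['ee_rot']).as_matrix(); p=np.array(s['tcp_pos'])
    h,wd=c['range_z'].shape; u,v=np.meshgrid(np.arange(wd),np.arange(h)); z=c['range_z']
    a=(u-c['cx'])/c['fx']; b=(v-c['cy'])/c['fy']; r=np.hypot(a,b)+1e-9; t=np.tan(np.minimum(r,1.5))
    C=np.stack([a/r*t*z,b/r*t*z,z],-1); m=np.array(c['mount']); T=C@m[:3,:3].T+m[:3,3]; P=T@M.T+p
    B=np.stack([(P[...,:2]-O)@XD,(P[...,:2]-O)@YD,P[...,2]],-1)
    save(name,c); np.savez(name,P=P,B=B,I=c['pixels'],Z=z); return P,B,c['pixels'],z
E
python3 - <<'E'
from h import *
st(); P,B,I,z=wrist('w1'); print((z>0).mean())
n=lambda lo,hi,x0,x1,y0,y1:(z>0)&(B[...,2]>lo)&(B[...,2]<hi)&(B[...,0]>x0)&(B[...,0]<x1)&(B[...,1]>y0)&(B[...,1]<y1)
for nm,a in dict(boardtop=(.014,.0215,-.08,.08,-.27,.17),body=(.045,.053,-.04,.04,-.25,-.1),slat=(.0258,.031,-.02,.02,-.1,.13),stoptop=(.0212,.025,-.03,.03,.1,.15)).items():
    b=B[n(*a)]; 
    if len(b)>20: print(nm,len(b),np.percentile(b,[1,50,99],axis=0).round(4).tolist(),cv2.minAreaRect(b[:,:2].astype(np.float32)))
E
```

```text
t 1.85 board xyz mm [-85.3 -86.  276.9] F [0.5 0.8 0.3] w 42.8
0.9958418367346938
boardtop 13210 [[-0.0575, -0.2413, 0.0154], [-0.0259, -0.0746, 0.0175], [0.0513, 0.1366, 0.0213]] ((-0.0027131102979183197, -0.05119863152503967), (0.3874397575855255, 0.11166521906852722), 89.8768081665039)
body 1092 [[-0.0271, -0.2092, 0.0453], [-0.0101, -0.1817, 0.0498], [0.0175, -0.1502, 0.0527]] ((-0.0037513691931962967, -0.17988920211791992), (0.04778327792882919, 0.06064632534980774), 0.710483968257904)
slat 1972 [[-0.014, -0.0696, 0.0259], [-0.0036, 0.0115, 0.0274], [0.0079, 0.1058, 0.0292]] ((-0.00315940473228693, 0.01864512264728546), (0.1793416440486908, 0.023757120594382286), 89.63340759277344)
stoptop 470 [[-0.0244, 0.1007, 0.0213], [-0.0031, 0.1254, 0.0225], [0.0196, 0.1384, 0.0241]] ((-0.0024348776787519455, 0.1194736510515213), (0.03886758163571358, 0.0446099117398262), 89.91230773925781)
```

View pics/w1.png

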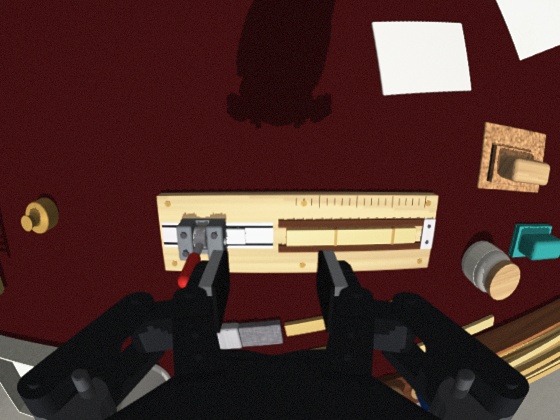

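The wrist view shows the stop body at (203,238), the slat at (350,236), the fixed stop at (428,235), the lever to the far side at (190,270), the block on cork at (517,160) and the brush at (250,335). Shifting the board frame about 3 mm makes it agree with this.

```bash
echo 'O=O-.0027*XD+.001*YD' >> h.py; python3 - <<'E'
from h import *
go([*w(0,-.263),.2],YD)
E
```

```text
t 1.9 board xyz mm [-83.3 -85.5 276.7] F [-0.7  0.5 -0. ] w 42.8
twist -0.005 shift cm [ -8.37 -17.7    7.73] tilt [ 0.0055 -0.0059 -1.    ] now [ -8.47 -17.66   7.73]
```

>>> carry_out:
  plan:
    - {"x": -2.1, "y": -4.4, "z": 1, "twist": -0.005}
    - {"x": -2.1, "y": -4.4, "z": 1, "twist": 0}
    - {"x": -2.1, "y": -4.4, "z": 1, "twist": 0}
    - {"x": -2.1, "y": -4.4, "z": 1, "twist": 0}
    - {"x": 0, "y": 0, "z": 4, "twist": 0}
    - {"x": 0, "y": 0, "z": 4.5, "twist": 0}
    - {"x": 0, "y": 0, "z": 4.5, "twist": 0}
    - {"x": 0, "y": 0, "z": 0, "twist": 0}

```text
time_s: 2.9
tcp_pos: [0.5217, -0.2263, 0.1011]
ee_rot: [-0.211, -3.127, 0.002]
ft_force: [-0.5, 0.4, -0.1]
gripper_width: 0.0424
```

```bash
python3 - <<'E'
from h import *
go([*w(0,-.263),.03],YD)
E
```

```text
t 2.9 board xyz mm [   0.7 -255.9  101.1] F [-0.5  0.4 -0.1] w 42.4
twist 0.012 shift cm [ 0.02 -0.7   7.11] tilt [ 0.0076 -0.0016 -1.    ] now [ 0.03 -0.7   7.11]
```

>>> carry_out:
  plan:
    - {"x": 0, "y": -0.7, "z": 2.5, "twist": 0.012}
    - {"x": 0, "y": 0, "z": 2.5, "twist": 0}
    - {"x": 0, "y": 0, "z": 2.2, "twist": 0}
    - {"x": 0, "y": 0.8, "z": 0.2, "twist": 0}
    - {"x": 0, "y": 0.8, "z": 0, "twist": 0}
    - {"x": 0, "y": 0.8, "z": 0, "twist": 0}
    - {"x": 0, "y": 0.8, "z": 0, "twist": 0}
    - {"x": 0, "y": 0, "z": 0, "twist": 0}

```text
time_s: 3.9
tcp_pos: [0.533, -0.1993, 0.0408]
ee_rot: [0.222, 3.127, -0.015]
ft_force: [0.1, -0.4, 0.7]
gripper_width: 0.0429
```

```bash
python3 - <<'E'
from h import *
go([*w(0,-.181),.027],YD)
E
```

```text
t 3.9 board xyz mm [   7.9 -227.6   40.8] F [ 0.1 -0.4  0.7] w 42.9
twist 0.005 shift cm [0.8  4.67 1.33] tilt [-0.0073 -0.0093 -0.9999] now [0.77 4.67 1.33]
```

>>> carry_out:
  plan:
    - {"x": 0.6, "y": -0.6, "z": 0.7, "twist": 0.005}
    - {"x": 0.4, "y": 0, "z": 0.8, "twist": 0}
    - {"x": 0, "y": 0, "z": 0, "twist": 0}

```text
time_s: 4.28
tcp_pos: [0.5206, -0.2039, 0.0238]
ee_rot: [0.23, 3.128, -0.013]
ft_force: [0.1, 0.1, 0.7]
gripper_width: 0.0431
```

```bash
python3 - <<'E'
from h import *
go([*w(0,-.181),.027],YD)
P,B,I,z=wrist('w2')
n=lambda lo,hi,x0,x1,y0,y1:(z>0)&(B[...,2]>lo)&(B[...,2]<hi)&(B[...,0]>x0)&(B[...,0]<x1)&(B[...,1]>y0)&(B[...,1]<y1)
for nm,a in dict(body=(.045,.056,-.03,.03,-.22,-.07),slat=(.0258,.031,-.02,.02,-.1,.13)).items():
    b=B[n(*a)]; print(nm,len(b),np.percentile(b,[1,50,99],axis=0).round(4).tolist() if len(b)>20 else '')
E
```

```text
t 4.28 board xyz mm [  -3.6 -233.9   23.8] F [0.1 0.1 0.7] w 43.1
twist -0.0 shift cm [-0.37  5.29 -0.36] tilt [-0.0056 -0.008  -1.    ] now [-0.36  5.29 -0.36]
body 6323 [[-0.0239, -0.2123, 0.0452], [-0.0118, -0.1585, 0.0499], [0.0145, -0.1259, 0.0553]]
slat 831 [[-0.0105, -0.0734, 0.026], [0.0007, -0.0606, 0.0274], [0.0114, -0.0426, 0.0287]]
```

View pics/w2.png

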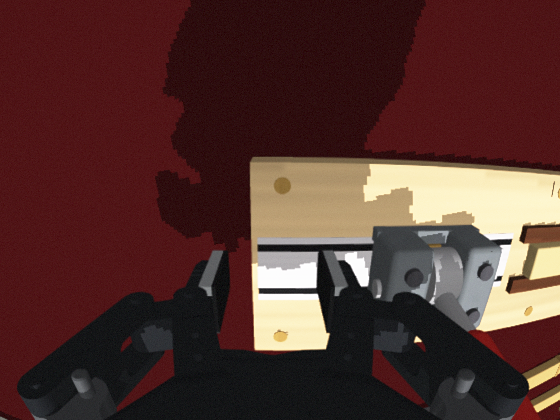

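The stop was pushed about 23 mm, and its body is now at px (437,275). The finger contact works, so I'll keep pushing.

>>> carry_out:
  plan:
    - {"x": -0.3, "y": 0.6, "z": -0.3, "twist": 0}
    - {"x": 0, "y": 0.7, "z": 0, "twist": 0}
    - {"x": 0, "y": 0.7, "z": 0, "twist": 0}
    - {"x": 0, "y": 0.7, "z": 0, "twist": 0}
    - {"x": 0, "y": 0.7, "z": 0, "twist": 0}
    - {"x": 0, "y": 0.7, "z": 0, "twist": 0}
    - {"x": 0, "y": 0.6, "z": 0, "twist": 0}

```text
time_s: 5.2
tcp_pos: [0.5322, -0.1589, 0.0285]
ee_rot: [0.234, 3.126, -0.026]
ft_force: [-6.8, -33.9, -0.7]
gripper_width: 0.0427
```

```bash
python3 - <<'E'
from h import *
go([*w(0,-.181),.027],YD)
E
```

```text
t 5.2 board xyz mm [   1.2 -187.7   28.5] F [ -6.8 -33.9  -0.7] w 42.7
twist -0.003 shift cm [0.12 0.67 0.14] tilt [-0.0081 -0.0161 -0.9998] now [0.13 0.67 0.14]
```

>>> carry_out:
  plan:
    - {"x": 0, "y": -0.15, "z": 0, "twist": 0}

```text
time_s: 5.32
tcp_pos: [0.5317, -0.162, 0.0286]
ee_rot: [0.237, 3.126, -0.032]
ft_force: [-2.7, -5.4, -1.5]
gripper_width: 0.0429
```

```bash
python3 - <<'E'
from h import *
st()
P,B,I,z=wrist('w3')
n=lambda lo,hi,x0,x1,y0,y1:(z>0)&(B[...,2]>lo)&(B[...,2]<hi)&(B[...,0]>x0)&(B[...,0]<x1)&(B[...,1]>y0)&(B[...,1]<y1)
for nm,a in dict(body=(.045,.053,-.03,-.01,-.16,-.06),).items():
    b=B[n(*a)]; print(nm,len(b),np.percentile(b,[1,50,99],axis=0).round(4).tolist() if len(b)>20 else '')
for nm in('scene','side'):
    c=camera(nm); P=cloud(c); B=np.stack([(P[...,:2]-O)@XD,(P[...,:2]-O)@YD,P[...,2]],-1); z=c['range_z']
    b=B[n(.0255,.031,-.009,.009,-.1,.2)]; print(nm,len(b),np.percentile(b[:,1],[1,50,99]).round(4)); save(nm+'2',c)
    h=np.histogram(b[:,1],bins=np.arange(-.1,.15,.01))[0]; print(h)
E
```

```text
t 5.33 board xyz mm [   1.2 -190.9   28.6] F [-2.7 -5.4 -1.5] w 42.9
body 3016 [[-0.0239, -0.1444, 0.0452], [-0.0166, -0.1202, 0.0495], [-0.0101, -0.0866, 0.0529]]
scene 243 [-0.0754  0.0271  0.1284]
[ 0  2  2  0 16 10 16 14 12 15 12 13 12 15 11 14 14 13 14 10 12 12  2  2]
side 28 [0.0286 0.0819 0.1088]
[0 0 0 0 0 0 0 0 0 0 0 0 1 0 3 3 2 5 3 6 5 0 0 0]
```

The stop body now spans -144 to -87 mm in the board frame. Home is -145 to -85, and the slat spans -60 to 120, so the slat is home. I'll retreat, close the fingers and go to the far side of the lever.

>>> carry_out:
  plan:
    - {"x": 0, "y": -1.5, "z": 0, "twist": 0}
    - {"x": 0, "y": -1.5, "z": -1, "twist": 0}
    - {"x": 0, "y": 0, "z": -5.5, "twist": 0}
    - {"x": 0, "y": 0, "z": -5.5, "twist": 0}
    - {"x": 0, "y": 0, "z": -5.5, "twist": 0}
    - {"x": -4, "y": 3, "z": 0, "twist": 0}
    - {"x": -4, "y": 4, "z": 0, "twist": 0}
    - {"x": 0, "y": 0, "z": 0, "twist": 0}
  fingers: -1

```text
time_s: 6.48
tcp_pos: [0.6177, -0.1341, 0.2141]
ee_rot: [0.241, 3.121, -0.026]
ft_force: [-0.4, -0.2, -0.6]
gripper_width: 0.0001
```

```bash
python3 - <<'E'
from h import *
go([*w(.07,-.115),.11],YD)
P,B,I,z=wrist('w4')
n=lambda lo,hi,x0,x1,y0,y1:(z>0)&(B[...,2]>lo)&(B[...,2]<hi)&(B[...,0]>x0)&(B[...,0]<x1)&(B[...,1]>y0)&(B[...,1]<y1)
b=B[n(.045,.053,-.024,.024,-.16,-.06)];print(len(b),np.percentile(b,[1,50,99],axis=0).round(4).tolist())
hsv=cv2.cvtColor(I,cv2.COLOR_RGB2HSV); m=((hsv[...,0]<8)&(hsv[...,1]>180)&(I[...,0]>150)&(B[...,2]>.05)); b=B[m]; print('lever',len(b),np.percentile(b,[2,50,98],axis=0).round(4).tolist() if len(b) else '')
E
```

```text
t 6.47 board xyz mm [  82.2 -150.7  214.1] F [-0.4 -0.2 -0.6] w 0.1
twist -0.008 shift cm [ 1.35  3.73 10.34] tilt [-0.0122 -0.0158 -0.9998] now [ 1.37  3.72 10.34]
2051 [[-0.023, -0.1438, 0.0459], [-0.0043, -0.1217, 0.05], [0.0233, -0.0854, 0.0528]]
lever 124 [[0.0051, -0.1189, 0.1327], [0.0089, -0.1147, 0.1346], [0.0123, -0.111, 0.1362]]
```

>>> carry_out:
  plan:
    - {"x": 1, "y": 3.6, "z": 2, "twist": -0.008}
    - {"x": 0, "y": 0, "z": 4.2, "twist": 0}
    - {"x": 0, "y": 0, "z": 4.2, "twist": 0}
    - {"x": 0, "y": 0, "z": 0, "twist": 0}

```text
time_s: 7.02
tcp_pos: [0.6112, -0.1034, 0.11]
ee_rot: [0.235, 3.12, -0.029]
ft_force: [-1.1, -0.2, -0.2]
gripper_width: -0.0002
```

```bash
python3 - <<'E'
from h import *
go([*w(.039,-.115),.1137],YD)
E
```

```text
t 7.03 board xyz mm [  71.3 -121.2  110. ] F [-1.1 -0.2 -0.2] w -0.2
twist -0.004 shift cm [ 3.22  0.61 -0.43] tilt [-0.0136 -0.0172 -0.9998] now [ 3.22  0.6  -0.43]
```

>>> carry_out:
  plan:
    - {"x": 2, "y": 0.5, "z": -0.4, "twist": 0}
    - {"x": 2, "y": 0, "z": -0.3, "twist": 0}
    - {"x": 2, "y": 0, "z": -0.2, "twist": 0}
    - {"x": 2, "y": 0, "z": 0, "twist": 0}
    - {"x": 1.5, "y": 0, "z": 0.4, "twist": 0}

```text
time_s: 7.65
tcp_pos: [0.5189, -0.0894, 0.1268]
ee_rot: [0.242, 3.106, -0.035]
ft_force: [1.7, 0.3, 0.8]
gripper_width: -0.0002
```

```bash
python3 - <<'E'
from h import *
go([*w(-.0399,-.115),.1008],YD)
E
```

```text
t 7.65 board xyz mm [ -22.1 -120.9  126.8] F [1.7 0.3 0.8] w -0.2
twist -0.009 shift cm [1.85 0.65 2.54] tilt [-0.028  -0.0205 -0.9994] now [1.85 0.63 2.54]
```

>>> carry_out:
  plan:
    - {"x": 0.6, "y": 0.3, "z": 1.5, "twist": 0}
    - {"x": 1.2, "y": 0.3, "z": 1.2, "twist": 0}
    - {"x": 0.8, "y": 0, "z": 1.0, "twist": 0}
    - {"x": 0.8, "y": 0, "z": 1.0, "twist": 0}

```text
time_s: 8.15
tcp_pos: [0.4927, -0.0828, 0.0867]
ee_rot: [0.244, 3.088, -0.042]
ft_force: [2.1, 2.5, 12.6]
gripper_width: 0.0001
```

```bash
python3 - <<'E'
from h import *
go([*w(-.0642,-.115),.0669],YD)
E
```

```text
t 8.15 board xyz mm [ -49.  -118.3   86.7] F [ 2.1  2.5 12.6] w 0.1
twist -0.011 shift cm [1.61 0.37 1.9 ] tilt [-0.0456 -0.0234 -0.9987] now [1.61 0.35 1.9 ]
```

>>> carry_out:
  plan:
    - {"x": 0.8, "y": 0.2, "z": 1.0, "twist": 0}
    - {"x": 0.7, "y": 0.1, "z": 1.1, "twist": 0}
    - {"x": 0.4, "y": 0, "z": 1.1, "twist": 0}
    - {"x": 0.2, "y": 0, "z": 1.0, "twist": 0}

```text
time_s: 8.65
tcp_pos: [0.479, -0.0811, 0.0517]
ee_rot: [0.245, 3.075, -0.049]
ft_force: [-12.7, 8.3, 36.4]
gripper_width: 0.0
```

```bash
python3 - <<'E'
from h import *
go([*w(-.068,-.115),.0534],YD)
E
```

```text
t 8.65 board xyz mm [ -62.8 -118.6   51.7] F [-12.7   8.3  36.4] w 0.0
twist -0.013 shift cm [ 0.5   0.35 -0.21] tilt [-0.0589 -0.0273 -0.9979] now [ 0.51  0.35 -0.21]
```

>>> carry_out:
  plan:
    - {"x": 0, "y": 0, "z": -1, "twist": 0}
    - {"x": 0, "y": 0, "z": -3, "twist": 0}
    - {"x": 0, "y": 0, "z": -5, "twist": 0}
    - {"x": 0, "y": 0, "z": -5, "twist": 0}
    - {"x": 0, "y": 0, "z": 0, "twist": 0}

```text
time_s: 9.28
tcp_pos: [0.4708, -0.0768, 0.1972]
ee_rot: [0.247, 3.074, -0.05]
ft_force: [0.0, -0.4, -0.5]
gripper_width: 0.0
```

```bash
python3 - <<'E'
from h import *
go([*w(-.068,-.115),.0534],YD)
P,B,I,z=wrist('w5')
n=lambda lo,hi,x0,x1,y0,y1:(z>0)&(B[...,2]>lo)&(B[...,2]<hi)&(B[...,0]>x0)&(B[...,0]<x1)&(B[...,1]>y0)&(B[...,1]<y1)
hsv=cv2.cvtColor(I,cv2.COLOR_RGB2HSV); m=((hsv[...,0]<8)&(hsv[...,1]>180)&(I[...,0]>150)&(B[...,2]>.02)&(B[...,2]<.15)); b=B[m]; print('lever',len(b),np.percentile(b,[2,50,98],axis=0).round(4).tolist() if len(b) else '')
b=B[n(.045,.053,-.024,.024,-.16,-.06)];print(len(b),np.percentile(b,[1,50,99],axis=0).round(4).tolist())
b=B[n(.0258,.031,-.015,.015,-.07,.16)];print('slat',len(b),np.percentile(b,[1,50,99],axis=0).round(4).tolist(),cv2.minAreaRect(b[:,:2].astype(np.float32)))
E
```

```text
t 9.28 board xyz mm [ -71.5 -115.5  197.2] F [ 0.  -0.4 -0.5] w 0.0
twist -0.015 shift cm [ 0.5   0.45 14.37] tilt [-0.0596 -0.0274 -0.9978] now [ 0.51  0.45 14.37]
lever 896 [[-0.0954, -0.1214, 0.0462], [-0.0706, -0.1143, 0.0506], [-0.0426, -0.1072, 0.0539]]
1093 [[-0.0239, -0.1444, 0.0452], [-0.0114, -0.1025, 0.0496], [0.018, -0.0848, 0.0529]]
slat 2518 [[-0.0106, -0.0588, 0.0259], [-0.0003, 0.019, 0.0275], [0.0106, 0.1172, 0.0291]] ((-0.00017934758216142654, 0.03011602908372879), (0.1804543286561966, 0.02266557142138481), 89.904296875)
```

View pics/w5.png

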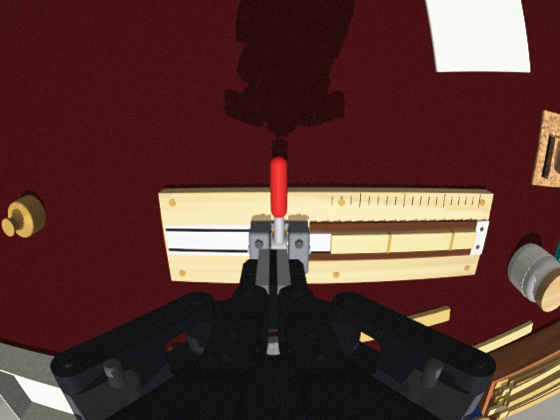

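The lever is down: its handle top is at about 51 to 54 mm along px (280,160)-(280,215). The slat spans -60 to 120 mm, so it is home, and it is centred at board x -0.2. The tool has picked up a tilt of about 3.4°. Next I'll go above the block, turning a quarter, and re-check the tilt there.

```bash
python3 - <<'E'
from h import *
s,M,p=st(); print(np.round(s['joints'],3))
go([.49,.27,.25],XD)
E
```

```text
t 9.32 board xyz mm [ -72.3 -115.2  194.9] F [-0.6  0.7 -0.5] w -0.2
[-0.43  -0.364 -0.402  1.471 -0.011 -0.269]
t 9.32 board xyz mm [ -72.3 -115.2  194.9] F [-0.6  0.7 -0.5] w -0.2
twist 1.556 shift cm [34.4  -2.73 -6.62] tilt [-0.0568 -0.0267 -0.998 ] now [ 3.23 34.35 -6.62]
```

>>> carry_out:
  plan:
    - {"x": 0.5, "y": 5.7, "z": -1, "twist": 0}
    - {"x": 0.5, "y": 5.7, "z": -1, "twist": 0}
    - {"x": 0.5, "y": 5.7, "z": -1, "twist": 0}
    - {"x": 0.5, "y": 5.7, "z": -1, "twist": 0}
    - {"x": 0.5, "y": 5.7, "z": -1, "twist": 0}
    - {"x": 0.5, "y": 5.7, "z": -1, "twist": 0}
    - {"x": 0, "y": 0, "z": 0, "twist": -0.18}
    - {"x": 0, "y": 0, "z": 0, "twist": -0.18}
  fingers: 0.5

```text
time_s: 10.32
tcp_pos: [0.4905, 0.2772, 0.2331]
ee_rot: [-0.314, 3.091, -0.065]
ft_force: [0.4, -0.4, 0.9]
gripper_width: 0.0643
```

>>> carry_out:
  plan:
    - {"x": 0, "y": 0, "z": 0, "twist": -0.18}
    - {"x": 0, "y": 0, "z": 0, "twist": -0.18}
    - {"x": 0, "y": 0, "z": 0, "twist": -0.18}
    - {"x": 0, "y": 0, "z": 0, "twist": -0.18}
    - {"x": 0, "y": 0, "z": 0, "twist": -0.18}
    - {"x": 0, "y": 0, "z": 0, "twist": -0.18}
    - {"x": 0, "y": 0, "z": 0, "twist": -0.15}
    - {"x": 0, "y": 0, "z": 0, "twist": 0}

```text
time_s: 11.32
tcp_pos: [0.4862, 0.2753, 0.2192]
ee_rot: [2.1, -2.314, 0.071]
ft_force: [-0.8, -0.2, 0.2]
gripper_width: 0.0642
```

```bash
python3 - <<'E'
from h import *
go([.5025,.3145,.15],XD)
P,B,I,z=wrist('w6')
m=(z>0)&(P[...,2]>.058)&(P[...,2]<.072)&(abs(P[...,0]-.5)<.07)&(abs(P[...,1]-.32)<.07); q=P[m]; print('ridge',len(q),np.median(q[:,2]),cv2.minAreaRect(q[:,:2].astype(np.float32)))
m=(z>0)&(P[...,2]>.016)&(P[...,2]<.024)&(abs(P[...,0]-.5)<.07)&(abs(P[...,1]-.32)<.07); q=P[m]; print('sole',len(q),np.median(q[:,2]),cv2.minAreaRect(q[:,:2].astype(np.float32)))
m=(z>0)&(P[...,2]>.004)&(P[...,2]<.024)&(abs(P[...,0]-.5)<.09)&(abs(P[...,1]-.32)<.09); q=P[m]; print('pad+',len(q),np.median(q[:,2]),cv2.minAreaRect(q[:,:2].astype(np.float32)))
E
```

```text
t 11.32 board xyz mm [-107.8  235.1  219.2] F [-0.8 -0.2  0.2] w 64.2
twist 0.051 shift cm [-4.39 -0.86  6.77] tilt [ 0.0419 -0.0229 -0.9989] now [-4.34 -1.09  6.77]
ridge 2364 0.06299513938618231 ((0.49972212314605713, 0.3171379566192627), (0.07843451201915741, 0.03366095572710037), 78.2437744140625)
sole 1465 0.01940441116512026 ((0.4999619722366333, 0.3186798095703125), (0.0900365561246872, 0.05626733973622322), 78.20417785644531)
pad+ 6764 0.0059387804822153 ((0.4911952316761017, 0.3302537500858307), (0.13997980952262878, 0.10051342099905014), 79.5715103149414)
```

View pics/w6.png

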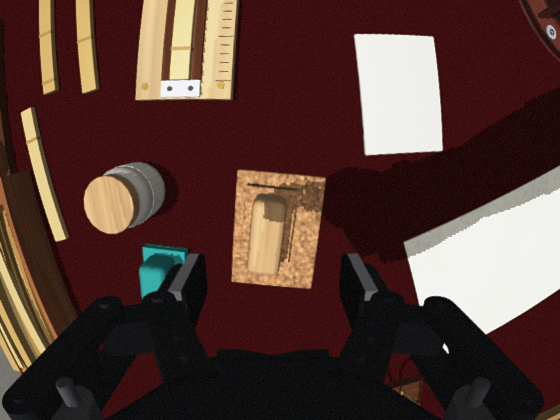

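The block on its cork pad is at px (268,235) and its centre is (0.4997, 0.317) at yaw 78.2°. The ridge top is at 63 mm, where 64 is expected. The pad centre is (0.491, 0.330). I'll descend onto it.

```bash
python3 - <<'E'
from h import *
go([.4997,.317,.026],np.array([.979,-.2045]))
E
```

```text
t 11.38 board xyz mm [-107.9  235.1  219.2] F [-0.2 -0.6 -0.4] w 64.0
twist 0.108 shift cm [-5.11  0.05 19.14] tilt [ 0.0419 -0.0228 -0.9989] now [-5.09 -0.5  19.14]
```

>>> carry_out:
  plan:
    - {"x": 0, "y": 0, "z": 0, "twist": 0.108}
    - {"x": -2.5, "y": 0, "z": 3, "twist": 0}
    - {"x": -2.5, "y": 0, "z": 3, "twist": 0}
    - {"x": 0, "y": 0, "z": 3, "twist": 0}
    - {"x": 0, "y": 0, "z": 0, "twist": 0}

```text
time_s: 12.0
tcp_pos: [0.4982, 0.3207, 0.1226]
ee_rot: [1.942, -2.449, 0.071]
ft_force: [0.2, -0.2, 1.0]
gripper_width: 0.0644
```

```bash
python3 - <<'E'
from h import *
go([.4997,.317,.026],np.array([.979,-.2045]))
E
```

```text
t 12.0 board xyz mm [-102.6  281.7  122.6] F [ 0.2 -0.2  1. ] w 64.4
twist -0.023 shift cm [-0.06  0.02  9.67] tilt [ 0.0402 -0.0261 -0.9989] now [-0.06  0.02  9.67]
```

>>> carry_out:
  plan:
    - {"x": 0, "y": 0, "z": 2.5, "twist": -0.023}
    - {"x": 0, "y": 0, "z": 2.5, "twist": 0}
    - {"x": 0, "y": 0, "z": 2.2, "twist": 0}
    - {"x": 0, "y": 0, "z": 1, "twist": 0}
    - {"x": 0, "y": 0, "z": 0, "twist": 0}

```text
time_s: 12.62
tcp_pos: [0.503, 0.3175, 0.0455]
ee_rot: [1.963, -2.441, 0.074]
ft_force: [0.7, 0.5, -0.3]
gripper_width: 0.0641
```

```bash
python3 - <<'E'
from h import *
go([.4997,.317,.026],np.array([.979,-.2045]))
E
```

```text
t 12.62 board xyz mm [-97.5 279.2  45.5] F [ 0.7  0.5 -0.3] w 64.1
twist -0.01 shift cm [0.04 0.37 1.94] tilt [ 0.0366 -0.0314 -0.9988] now [0.04 0.37 1.94]
```

>>> carry_out:
  plan:
    - {"x": 0, "y": 0.4, "z": 0.8, "twist": -0.01}
    - {"x": 0, "y": 0, "z": 0.8, "twist": 0}
    - {"x": 0, "y": 0.1, "z": 0.5, "twist": 0}
    - {"x": 0, "y": 0, "z": 0, "twist": 0}

```text
time_s: 13.12
tcp_pos: [0.4996, 0.3183, 0.0256]
ee_rot: [1.977, -2.433, 0.076]
ft_force: [0.1, -0.8, 0.2]
gripper_width: 0.0639
```

```bash
python3 - <<'E'
from h import *
go([.4997,.317,.026],np.array([.979,-.2045]))
E
```

```text
t 13.12 board xyz mm [-100.9  279.5   25.6] F [ 0.1 -0.8  0.2] w 63.9
twist 0.0 shift cm [ 0.12 -0.04 -0.04] tilt [ 0.0352 -0.0338 -0.9988] now [ 0.12 -0.04 -0.04]
```

>>> carry_out:
  plan:
    - {"x": 0.1, "y": 0, "z": 0, "twist": 0}
    - {"x": 0, "y": 0, "z": 0, "twist": 0}
    - {"x": 0, "y": 0, "z": 0, "twist": 0}
    - {"x": 0, "y": 0, "z": 0, "twist": 0}
    - {"x": 0, "y": 0, "z": 0, "twist": 0}
  fingers: -1

```text
time_s: 13.75
tcp_pos: [0.4997, 0.3173, 0.0262]
ee_rot: [1.977, -2.434, 0.076]
ft_force: [1.5, 0.1, -0.5]
gripper_width: 0.0334
```

```bash
python3 - <<'E'
from h import *
go([.4997,.317,.026],np.array([.979,-.2045]))
E
```

```text
t 13.75 board xyz mm [-100.6  278.6   26.2] F [ 1.5  0.1 -0.5] w 33.4
twist 0.0 shift cm [ 0.03 -0.    0.02] tilt [ 0.0349 -0.0344 -0.9988] now [ 0.03 -0.    0.02]
```

>>> carry_out:
  plan:
    - {"x": 0, "y": 0, "z": -2, "twist": 0}
    - {"x": 0, "y": 0, "z": -3, "twist": 0}
    - {"x": 0, "y": 0, "z": -3, "twist": 0}
    - {"x": 0, "y": 0, "z": 0, "twist": 0}

```text
time_s: 14.25
tcp_pos: [0.4975, 0.3209, 0.1118]
ee_rot: [1.977, -2.434, 0.076]
ft_force: [0.1, 0.1, -1.4]
gripper_width: 0.0329
```

```bash
python3 - <<'E'
from h import *
go([*w(0,-.035),.105],XD)
P,B,I,z=wrist('w7')
c=(z>0)
s,M,p=st(); T=(P-p)@M  # tool coords
m=c&(abs(T[...,1])<.014)&(T[...,2]>-.05)&(T[...,2]<-.02)&(abs(T[...,0])<.045); q=P[m]; print('ridge top',len(q)); 
if len(q)>50:
    A=np.c_[q[:,:2]-q[:,:2].mean(0),np.ones(len(q))]; k=np.linalg.lstsq(A,q[:,2],rcond=None)[0]; print('slope along XD,YD',k[:2]@XD,k[:2]@YD,k[2],T[m].min(0),T[m].max(0))
    print(cv2.minAreaRect(q[:,:2].astype(np.float32)))
m=c&(abs(T[...,1])<.035)&(T[...,2]>-.005)&(T[...,2]<.03)&(abs(T[...,0])<.05); q=T[m]; print('sole',len(q),q.min(0) if len(q) else '',q.max(0) if len(q) else '')
E
```

```text
t 14.25 board xyz mm [-103.4  281.8  111.8] F [ 0.1  0.1 -1.4] w 32.9
twist -0.059 shift cm [ 31.63 -10.31   2.17] tilt [ 0.0342 -0.035  -0.9988] now [ 30.97 -12.15   2.17]
t 14.3 board xyz mm [-104.1  281.4  110. ] F [ 0.1 -0.2 -2.3] w 33.5
ridge top 11410
slope along XD,YD 0.021612457777523717 0.06496051387553962 0.14891503126517253 [-0.02340623 -0.01399948 -0.0425597 ] [ 0.03988163  0.01399468 -0.02002948]
((0.4940088093280792, 0.3139517903327942), (0.06365273147821426, 0.02832314372062683), 78.57669830322266)
sole 4135 [-0.04715835 -0.02736153 -0.00498395] [0.04319195 0.02894148 0.02033443]
```

View pics/w7.png

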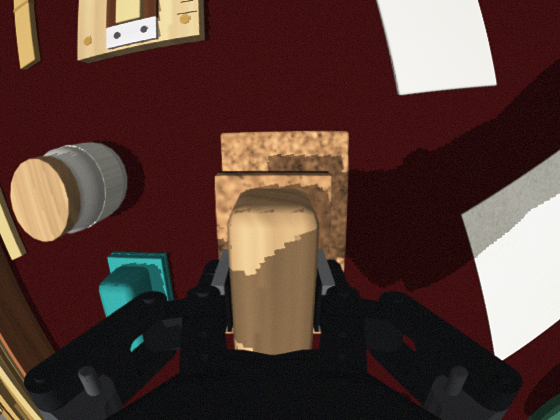

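The block is held at px (272,270) between the pads, with the cork pad empty behind it at (285,150). I'll check the block's own tilt more carefully.

```bash
python3 - <<'E'
from h import *
d=np.load('w7.npz'); P,z=d['P'],d['Z']; s=observe(); M=R.from_rotvec(s['ee_rot']).as_matrix(); p=np.array(s['tcp_pos']); T=(P-p)@M
def fit(m,n):
    q=P[m]
    for _ in range(6):
        A=np.c_[q[:,:2]-p[:2],np.ones(len(q))]; k=np.linalg.lstsq(A,q[:,2],rcond=None)[0]; r=q[:,2]-A@k; q=q[abs(r)<max(1.2*r.std(),.0008)]
    print(n,len(q),'slope XD %.4f YD %.4f z@tcp %.4f std %.4f'%(k[:2]@XD,k[:2]@YD,k[2],r.std()))
fit((z>0)&(abs(T[...,1])<.012)&(T[...,2]>-.05)&(T[...,2]<-.03)&(T[...,0]>-.022)&(T[...,0]<.025),'ridge')
for lo,hi in((.02,.028),):
  fit((z>0)&(abs(abs(T[...,1])-.023)<.004)&(T[...,2]>-.001)&(T[...,2]<.02)&(abs(T[...,0])<.045),'sole top')
# line profile of z along block
for x in np.arange(-.02,.041,.01):
    m=(z>0)&(abs(T[...,1])<.010)&(T[...,2]>-.06)&(T[...,2]<-.0)&(abs(T[...,0]-x)<.002); print(round(x,3),m.sum(),np.median(P[m][:,2]).round(4) if m.any() else '')
E
```

```text
ridge 5271 slope XD 0.0218 YD -0.0003 z@tcp 0.1500 std 0.0004
sole top 1540 slope XD 0.0335 YD 0.0022 z@tcp 0.1061 std 0.0004
-0.02 310 0.15
-0.01 392 0.15
0.0 463 0.15
0.01 507 0.1501
0.02 576 0.15
0.03 622 0.1499
0.04 1175 0.1384
```

>>> carry_out:
  plan:
    - {"x": 2.6, "y": -0.8, "z": 0.1, "twist": -0.03}
    - {"x": 4.8, "y": -1.6, "z": 0.2, "twist": -0.029}
    - {"x": 4.8, "y": -1.6, "z": 0.2, "twist": 0}
    - {"x": 4.8, "y": -1.6, "z": 0.2, "twist": 0}
    - {"x": 4.8, "y": -1.6, "z": 0.2, "twist": 0}
    - {"x": 4.8, "y": -1.6, "z": 0.2, "twist": 0}
    - {"x": 3, "y": -1, "z": 0.2, "twist": 0}
    - {"x": 0, "y": 0, "z": 0, "twist": 0}

```text
time_s: 15.3
tcp_pos: [0.544, 0.0037, 0.1019]
ee_rot: [2.045, -2.362, 0.063]
ft_force: [-0.0, 1.5, -1.5]
gripper_width: 0.033
```

```bash
python3 - <<'E'
from h import *
go([*w(0,-.033),.080],XD)
P,B,I,z=wrist('w8'); s,M,p=st(); T=(P-p)@M
def fit(m,n):
    q=P[m]
    for _ in range(6):
        A=np.c_[q[:,:2]-p[:2],np.ones(len(q))]; k=np.linalg.lstsq(A,q[:,2],rcond=None)[0]; r=q[:,2]-A@k; q=q[abs(r)<max(1.2*r.std(),.0008)]
    print(n,len(q),'slope XD %.4f YD %.4f z@tcp %.4f'%(k[:2]@XD,k[:2]@YD,k[2]))
fit((z>0)&(abs(T[...,1])<.012)&(T[...,2]>-.05)&(T[...,2]<-.03)&(T[...,0]>-.022)&(T[...,0]<.025),'ridge')
m=(z>0)&(abs(T[...,1])<.017)&(T[...,2]>-.05)&(T[...,2]<-.025)&(abs(T[...,0])<.05); q=B[m]; r=cv2.minAreaRect(q[:,:2].astype(np.float32)); print('ridge board',r)
n=lambda lo,hi,x0,x1,y0,y1:(z>0)&(B[...,2]>lo)&(B[...,2]<hi)&(B[...,0]>x0)&(B[...,0]<x1)&(B[...,1]>y0)&(B[...,1]<y1)
b=B[n(.0258,.031,-.02,.02,-.07,.16)];print('slat',len(b),np.percentile(b,[1,50,99],axis=0).round(4).tolist(),cv2.minAreaRect(b[:,:2].astype(np.float32)))
E
```

```text
t 15.3 board xyz mm [-11.  -25.1 101.9] F [-0.   1.5 -1.5] w 33.0
twist 0.004 shift cm [ 0.7  -1.05  2.24] tilt [ 0.0388 -0.0196 -0.9991] now [ 0.71 -1.05  2.24]
t 15.35 board xyz mm [-11.4 -24.1 101.8] F [-0.1  0.9 -2.4] w 33.1
ridge 5061 slope XD 0.0036 YD -0.0037 z@tcp 0.1401
ridge board ((-0.012041611596941948, -0.03188128396868706), (0.0339689776301384, 0.0647396370768547), 0.3298358917236328)Traceback (most recent call last):
  File "<stdin>", line 12, in <module>
    return _quantile_unchecked(
        a, q, axis, out, overwrite_input, method, keepdims, weights)
    return _ureduce(a,
                    func=_quantile_ureduce_func,
    ...<5 lines>...
                    overwrite_input=overwrite_input,
                    method=method)
    r = func(a, **kwargs)
    result = _quantile(arr,
                       quantiles=q,
    ...<2 lines>...
                       out=out,
                       weights=wgt)
    slices_having_nans = np.isnan(arr[-1, ...])
                                  ~~~^^^^^^^^^
IndexError: index -1 is out of bounds for axis 0 with size 0
```

>>> carry_out:
  plan:
    - {"x": 0.8, "y": -1.1, "z": 1.2, "twist": 0.004}
    - {"x": 0, "y": 0, "z": 1.2, "twist": 0}
    - {"x": 0, "y": 0, "z": 1.2, "twist": 0}
    - {"x": 0, "y": 0, "z": 0, "twist": 0}

```text
time_s: 15.85
tcp_pos: [0.5529, -0.0036, 0.0616]
ee_rot: [2.045, -2.361, 0.057]
ft_force: [-0.3, 1.3, -1.2]
gripper_width: 0.0335
```

```bash
python3 - <<'E'
from h import *
go([*w(.0006,-.033),.049],XD)
E
```

```text
t 15.85 board xyz mm [ -1.1 -31.1  61.6] F [-0.3  1.3 -1.2] w 33.5
twist 0.004 shift cm [ 0.14 -0.15  1.27] tilt [ 0.0375 -0.0156 -0.9992] now [ 0.14 -0.15  1.27]
```

>>> carry_out:
  plan:
    - {"x": 0.1, "y": -0.15, "z": 0.6, "twist": 0.004}
    - {"x": 0, "y": 0, "z": 0.5, "twist": 0}
    - {"x": 0, "y": 0, "z": 0, "twist": 0}

```text
time_s: 16.23
tcp_pos: [0.5546, -0.0049, 0.0504]
ee_rot: [2.041, -2.365, 0.058]
ft_force: [0.4, 0.4, -1.4]
gripper_width: 0.0334
```

```bash
python3 - <<'E'
from h import *
go([*w(.0006,-.033),.049],XD)
E
```

```text
t 16.23 board xyz mm [  0.8 -32.1  50.4] F [ 0.4  0.4 -1.4] w 33.4
twist 0.001 shift cm [0.09 0.03 0.14] tilt [ 0.0374 -0.0165 -0.9992] now [0.09 0.03 0.14]
```

>>> carry_out:
  plan:
    - {"x": 0, "y": 0, "z": 0.15, "twist": 0}
    - {"x": 0, "y": 0, "z": 0.1, "twist": 0}

```text
time_s: 16.48
tcp_pos: [0.555, -0.0051, 0.0483]
ee_rot: [2.041, -2.365, 0.059]
ft_force: [-1.2, 0.3, -2.0]
gripper_width: 0.0334
```

>>> carry_out:
  plan:
    - {"x": 0, "y": 0, "z": 0.1, "twist": 0}
    - {"x": 0, "y": 0, "z": 0.1, "twist": 0}

```text
time_s: 16.73
tcp_pos: [0.5552, -0.0052, 0.0468]
ee_rot: [2.041, -2.365, 0.059]
ft_force: [-2.8, 0.5, 5.3]
gripper_width: 0.033
```

>>> carry_out:
  plan:
    - {"x": -0.3, "y": 0, "z": -0.01, "twist": 0}
    - {"x": -0.5, "y": 0, "z": -0.02, "twist": 0}

```text
time_s: 16.98
tcp_pos: [0.5571, 0.0023, 0.0475]
ee_rot: [2.04, -2.366, 0.062]
ft_force: [0.5, -0.2, -0.2]
gripper_width: 0.0333
```

```bash
python3 - <<'E'
from h import *
go([*w(.0006,.092),.0468],XD)
E
```

```text
t 16.98 board xyz mm [  2.2 -24.7  47.5] F [ 0.5 -0.2 -0.2] w 33.3
twist -0.0 shift cm [-11.66   0.16  -0.38] tilt [ 0.0385 -0.0194 -0.9991] now [-11.66   0.17  -0.38]
```

>>> carry_out:
  plan:
    - {"x": 0, "y": 0.1, "z": -0.6, "twist": 0}
    - {"x": 1.0, "y": 0.1, "z": 0, "twist": 0}
    - {"x": 0, "y": 0, "z": 0, "twist": 0}

```text
time_s: 17.35
tcp_pos: [0.5529, -0.0067, 0.0537]
ee_rot: [2.042, -2.365, 0.06]
ft_force: [-0.8, -0.3, -1.6]
gripper_width: 0.0334
```

```bash
python3 - <<'E'
from h import *
go([*w(.0006,-.033),.0475],XD)
E
```

```text
t 17.35 board xyz mm [ -0.5 -34.2  53.7] F [-0.8 -0.3 -1.6] w 33.4
twist 0.001 shift cm [-0.14 -0.1   0.62] tilt [ 0.0378 -0.0184 -0.9991] now [-0.14 -0.1   0.62]
```

>>> carry_out:
  plan:
    - {"x": 0, "y": -0.05, "z": 0.3, "twist": 0}
    - {"x": 0, "y": 0, "z": 0.25, "twist": 0}
    - {"x": 0, "y": 0, "z": 0.1, "twist": 0}

```text
time_s: 17.73
tcp_pos: [0.5535, -0.0074, 0.0468]
ee_rot: [2.041, -2.366, 0.06]
ft_force: [-1.6, -0.4, 4.7]
gripper_width: 0.0331
```

>>> carry_out:
  plan:
    - {"x": -0.4, "y": 0.03, "z": 0.025, "twist": 0}
    - {"x": -0.5, "y": 0.04, "z": 0.025, "twist": 0}

```text
time_s: 17.98
tcp_pos: [0.5551, 0.001, 0.047]
ee_rot: [2.04, -2.367, 0.065]
ft_force: [-0.7, -2.8, 2.6]
gripper_width: 0.033
```

>>> carry_out:
  plan:
    - {"x": -0.5, "y": 0.05, "z": 0.05, "twist": 0}
    - {"x": -0.5, "y": 0.05, "z": 0.035, "twist": 0}

```text
time_s: 18.23
tcp_pos: [0.5564, 0.0111, 0.0466]
ee_rot: [2.04, -2.367, 0.068]
ft_force: [-0.3, -5.0, 5.2]
gripper_width: 0.0332
```

>>> carry_out:
  plan:
    - {"x": -0.5, "y": 0.05, "z": 0.033, "twist": 0}
    - {"x": -0.5, "y": 0.05, "z": 0.033, "twist": 0}
    - {"x": -0.5, "y": 0.05, "z": 0.033, "twist": 0}

```text
time_s: 18.6
tcp_pos: [0.5586, 0.0264, 0.0467]
ee_rot: [2.04, -2.367, 0.074]
ft_force: [-0.8, -4.8, 5.3]
gripper_width: 0.0336
```

>>> carry_out:
  plan:
    - {"x": -0.5, "y": 0.05, "z": 0.033, "twist": 0}
    - {"x": -0.5, "y": 0.05, "z": 0.032, "twist": 0}
    - {"x": -0.5, "y": 0.05, "z": 0.032, "twist": 0}
    - {"x": -0.5, "y": 0.05, "z": 0.032, "twist": 0}

```text
time_s: 19.1
tcp_pos: [0.5616, 0.0468, 0.0468]
ee_rot: [2.04, -2.368, 0.082]
ft_force: [-0.9, -5.0, 5.3]
gripper_width: 0.0335
```

```bash
python3 - <<'E'
from h import *
go([*w(.0003,.092),.0467],XD)
E
```

```text
t 19.1 board xyz mm [ 0.2 20.  46.8] F [-0.9 -5.   5.3] w 33.5
twist -0.001 shift cm [-7.19 -0.01 -0.32] tilt [ 0.0455 -0.0304 -0.9985] now [-7.19 -0.   -0.32]
```

>>> carry_out:
  plan:
    - {"x": -0.5, "y": 0.05, "z": 0.031, "twist": 0}
    - {"x": -0.5, "y": 0.05, "z": 0.031, "twist": 0}
    - {"x": -0.5, "y": 0.05, "z": 0.031, "twist": 0}
    - {"x": -0.5, "y": 0.05, "z": 0.031, "twist": 0}
    - {"x": -0.5, "y": 0.05, "z": 0.031, "twist": 0}

```text
time_s: 19.73
tcp_pos: [0.5653, 0.0722, 0.0469]
ee_rot: [2.04, -2.369, 0.093]
ft_force: [0.3, -5.1, 6.0]
gripper_width: 0.0336
```

>>> carry_out:
  plan:
    - {"x": -0.5, "y": 0.05, "z": 0.026, "twist": 0}
    - {"x": -0.5, "y": 0.05, "z": 0.026, "twist": 0}
    - {"x": -0.5, "y": 0.05, "z": 0.026, "twist": 0}
    - {"x": -0.5, "y": 0.05, "z": 0.026, "twist": 0}

```text
time_s: 20.23
tcp_pos: [0.568, 0.0928, 0.047]
ee_rot: [2.04, -2.37, 0.1]
ft_force: [-0.4, -5.5, 5.5]
gripper_width: 0.0335
```

>>> carry_out:
  plan:
    - {"x": -0.5, "y": 0.045, "z": 0.025, "twist": 0}
    - {"x": -0.5, "y": 0.045, "z": 0.025, "twist": 0}
    - {"x": -0.5, "y": 0.045, "z": 0.024, "twist": 0}
    - {"x": -0.5, "y": 0.045, "z": 0.024, "twist": 0}
    - {"x": -0.5, "y": 0.045, "z": 0.024, "twist": 0}

```text
time_s: 20.85
tcp_pos: [0.5713, 0.1185, 0.047]
ee_rot: [2.04, -2.371, 0.108]
ft_force: [-0.3, -4.6, 6.2]
gripper_width: 0.0334
```

```bash
python3 - <<'E'
from h import *
go([*w(.0003,.092),.0467],XD)
E
```

```text
t 20.85 board xyz mm [-0.7 92.4 47. ] F [-0.3 -4.6  6.2] w 33.4
twist -0.001 shift cm [ 0.03 -0.1   0.04] tilt [ 0.0541 -0.0449 -0.9975] now [ 0.03 -0.1   0.04]
```

The stroke is done: centre -34 to +92 mm, within about 1 mm laterally. Contact force was about 6.5 to 8 N, with one 4.6 N reading early on. I'll lift and return the block.

>>> carry_out:
  plan:
    - {"x": 0, "y": 0, "z": -0.5, "twist": 0}
    - {"x": 0, "y": 0, "z": -2, "twist": 0}
    - {"x": 0, "y": 0, "z": -3, "twist": 0}
    - {"x": 0, "y": 0, "z": -1, "twist": 0}
    - {"x": 0, "y": 0, "z": 0, "twist": 0}

```text
time_s: 21.48
tcp_pos: [0.567, 0.1247, 0.1141]
ee_rot: [2.043, -2.369, 0.101]
ft_force: [1.0, -0.6, -1.5]
gripper_width: 0.0335
```

```bash
python3 - <<'E'
from h import *
P,B,I,z=wrist('w9'); s,M,p=st(); T=(P-p)@M
m=(z>0)&(abs(T[...,1])<.012)&(T[...,2]>-.05)&(T[...,2]<-.03)&(T[...,0]>-.022)&(T[...,0]<.025); q=P[m]
A=np.c_[q[:,:2]-p[:2],np.ones(len(q))]; k=np.linalg.lstsq(A,q[:,2],rcond=None)[0]; print('block slope',k[:2]@XD,k[:2]@YD,'top',k[2]-p[2])
n=lambda lo,hi,x0,x1,y0,y1:(z>0)&(B[...,2]>lo)&(B[...,2]<hi)&(B[...,0]>x0)&(B[...,0]<x1)&(B[...,1]>y0)&(B[...,1]<y1)
b=B[n(.0258,.031,-.02,.02,-.07,.16)]
if len(b): print('slat',len(b),np.percentile(b,[1,50,99],axis=0).round(4).tolist())
go([.4997,.317,.09],np.array([.979,-.2045]))
E
```

```text
t 21.52 board xyz mm [ -6.   97.8 113.6] F [-0.2  0.1 -2.7] w 33.0
block slope 0.020834790273352416 -0.01626957335162459 top 0.03871768324361764
slat 4967 [[-0.0104, -0.0576, 0.0261], [0.0002, 0.0038, 0.0276], [0.0112, 0.0611, 0.0293]]
t 21.52 board xyz mm [ -6.   97.8 113.6] F [-0.2  0.1 -2.7] w 33.0
twist 0.059 shift cm [-17.53  10.6    1.04] tilt [ 0.0517 -0.0406 -0.9978] now [-18.13   9.54   1.04]
```

>>> carry_out:
  plan:
    - {"x": -2.5, "y": 1.5, "z": 0, "twist": 0.03}
    - {"x": -4, "y": 2.4, "z": 0, "twist": 0.029}
    - {"x": -4, "y": 2.4, "z": 0, "twist": 0}
    - {"x": -4, "y": 2.4, "z": 0.2, "twist": 0}
    - {"x": -3, "y": 1.9, "z": 0.3, "twist": 0}
    - {"x": 0, "y": 0, "z": 0, "twist": 0}

```text
time_s: 22.28
tcp_pos: [0.4915, 0.3198, 0.0873]
ee_rot: [1.962, -2.427, 0.095]
ft_force: [0.5, 0.0, -3.3]
gripper_width: 0.0332
```

```bash
python3 - <<'E'
from h import *
go([.4997,.317,.04],np.array([.979,-.2045]))
E
```

```text
t 22.27 board xyz mm [-109.1  279.8   87.3] F [ 0.5  0.  -3.3] w 33.2
twist -0.004 shift cm [-0.15 -0.69  4.76] tilt [ 0.0529 -0.0355 -0.998 ] now [-0.15 -0.69  4.76]
```

>>> carry_out:
  plan:
    - {"x": 0, "y": -0.4, "z": 1.6, "twist": 0}
    - {"x": 0, "y": -0.3, "z": 1.7, "twist": 0}
    - {"x": 0, "y": 0, "z": 1.4, "twist": 0}
    - {"x": 0, "y": 0, "z": 0.7, "twist": 0}
    - {"x": 0, "y": 0, "z": 0, "twist": 0}

```text
time_s: 22.9
tcp_pos: [0.5001, 0.3113, 0.0272]
ee_rot: [1.956, -2.428, 0.094]
ft_force: [-0.3, 0.5, -1.3]
gripper_width: 0.0332
```

```bash
python3 - <<'E'
from h import *
go([.4997,.317,.026],np.array([.979,-.2045]))
E
```

```text
t 22.9 board xyz mm [-99.4 272.7  27.2] F [-0.3  0.5 -1.3] w 33.2
twist -0.008 shift cm [-0.56  0.16  0.08] tilt [ 0.0553 -0.0327 -0.9979] now [-0.56  0.16  0.08]
```

>>> carry_out:
  plan:
    - {"x": -0.4, "y": 0.1, "z": -0.15, "twist": 0}
    - {"x": -0.6, "y": 0.1, "z": 0, "twist": 0}
    - {"x": 0, "y": 0, "z": 0.15, "twist": 0}
    - {"x": 0, "y": 0, "z": 0.15, "twist": 0}

```text
time_s: 23.4
tcp_pos: [0.5014, 0.3229, 0.0269]
ee_rot: [1.958, -2.43, 0.095]
ft_force: [0.0, -1.4, -1.4]
gripper_width: 0.0333
```

>>> carry_out:
  plan:
    - {"x": 0, "y": 0, "z": 0.1, "twist": 0}
    - {"x": 0, "y": 0, "z": 0.07, "twist": 0}

```text
time_s: 23.65
tcp_pos: [0.5016, 0.3228, 0.0259]
ee_rot: [1.958, -2.43, 0.095]
ft_force: [-1.8, -0.9, 5.2]
gripper_width: 0.0331
```

>>> carry_out:
  plan:
    - {"x": 0, "y": 0, "z": 0, "twist": 0}
    - {"x": 0, "y": 0, "z": 0, "twist": 0}
    - {"x": 0, "y": 0, "z": 0, "twist": 0}
    - {"x": 0, "y": 0, "z": 0, "twist": 0}
    - {"x": 0, "y": 0, "z": -2, "twist": 0}
    - {"x": 0, "y": 0, "z": -4, "twist": 0}
    - {"x": 0, "y": 0, "z": -5, "twist": 0}
    - {"x": 0, "y": 0, "z": -5, "twist": 0}
  fingers: 0.5

```text
time_s: 24.65
tcp_pos: [0.4957, 0.3316, 0.1898]
ee_rot: [1.955, -2.427, 0.093]
ft_force: [1.5, 0.8, -0.0]
gripper_width: 0.0641
```

>>> carry_out:
  plan:
    - {"x": 4, "y": 1, "z": -3, "twist": 0}
    - {"x": 4, "y": 1, "z": -1, "twist": 0}
    - {"x": 0, "y": 0, "z": 0, "twist": 0}
    - {"x": 0, "y": 0, "z": 0, "twist": 0}

```text
time_s: 25.15
tcp_pos: [0.4597, 0.2602, 0.2459]
ee_rot: [1.964, -2.437, 0.101]
ft_force: [-0.0, -0.6, -0.8]
gripper_width: 0.064
```

```bash
python3 - <<'E'
from h import *
st(); P,B,I,z=wrist('w10')
def rect(lo,hi,c,r,n):
    m=(z>0)&(P[...,2]>lo)&(P[...,2]<hi)&(abs(P[...,0]-c[0])<r)&(abs(P[...,1]-c[1])<r); q=P[m]; print(n,len(q),np.median(q[:,2]),cv2.minAreaRect(q[:,:2].astype(np.float32)) )
rect(.058,.072,(.5,.32),.07,'ridge'); rect(.016,.024,(.5,.32),.07,'sole'); rect(.003,.024,(.5,.32),.09,'pad')
n=lambda lo,hi,x0,x1,y0,y1:(z>0)&(B[...,2]>lo)&(B[...,2]<hi)&(B[...,0]>x0)&(B[...,0]<x1)&(B[...,1]>y0)&(B[...,1]<y1)
b=B[n(.0258,.031,-.02,.02,-.07,.16)]; print('slat',len(b),np.percentile(b,[1,50,99],axis=0).round(4).tolist())
b=B[n(.045,.053,-.024,.024,-.16,-.06)]; print('body',len(b),np.percentile(b,[1,50,99],axis=0).round(4).tolist() if len(b) else '')
c=camera('scene'); save('scene_end',c); cv2.imwrite('pics/end.png',cv2.resize(c['pixels'][160:360,160:460],None,fx=2.6,fy=2.6,interpolation=cv2.INTER_CUBIC)[...,::-1])
P=cloud(c); B=np.stack([(P[...,:2]-O)@XD,(P[...,:2]-O)@YD,P[...,2]],-1); I=c['pixels']
hsv=cv2.cvtColor(I,cv2.COLOR_RGB2HSV); m=((hsv[...,0]<8)&(hsv[...,1]>180)&(I[...,0]>130)&(B[...,2]>.025)&(B[...,2]<.15)&(abs(B[...,1]+.115)<.05)&(abs(B[...,0])<.12)); b=B[m]; print('lever',len(b),np.percentile(b,[2,50,98],axis=0).round(4).tolist() if len(b) else '')
E
```

```text
t 25.15 board xyz mm [-131.9  216.2  245.9] F [-0.  -0.6 -0.8] w 64.0
ridge 1887 0.06301204384686196 ((0.49993687868118286, 0.32277733087539673), (0.07806145399808884, 0.03344550356268883), 79.16334533691406)
sole 1181 0.019351940152551372 ((0.5004904270172119, 0.32300159335136414), (0.08956439793109894, 0.056515078991651535), 78.80762481689453)
pad 5738 0.005866087379948606 ((0.49154794216156006, 0.3304610550403595), (0.1402660757303238, 0.09935832023620605), 79.40717315673828)
slat 1929 [[-0.0109, -0.024, 0.0259], [-0.0002, 0.0512, 0.0275], [0.011, 0.1193, 0.0294]]
body 0 
lever 80 [[-0.0901, -0.1213, 0.0426], [-0.0641, -0.1132, 0.0497], [-0.0394, -0.1073, 0.0562]]
```

View pics/end.png

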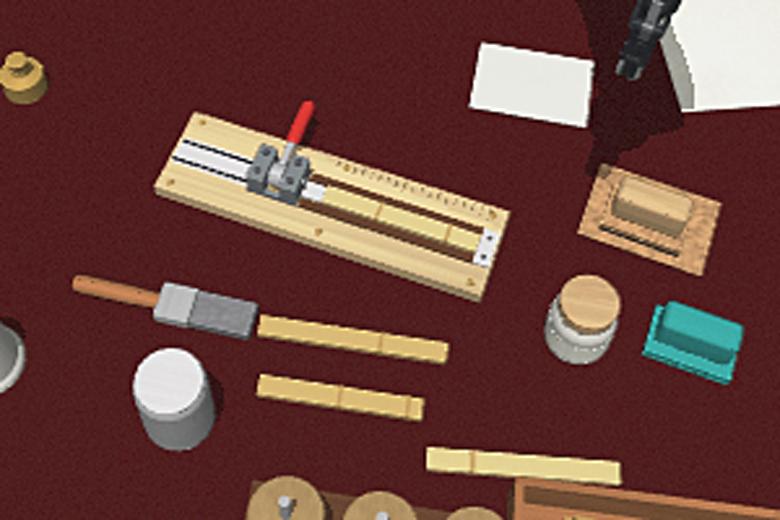

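The final picture shows the slat home at (400,218), the lever down at (300,122), the block flat on the cork at (650,205) and the bystanders in place. I'm handing in.

```bash
python3 -c "
from plant import hand_in; print(hand_in())"
```

```text
the job is handed in; nothing more can be done
None
```

I pushed the stop home against the slat, locked the cam lever down, sanded the slat and set the block back on its cork pad. The job was handed in at about 25 s; the interface reports no verdict.

**Last checks**
- **Slat:** it spans about -60 to +119 mm along the board, where -60 to +120 is home. After locking, the slat was in the home position.
- **Lever:** the handle top reads about 50 mm high, in line with fully down.
- **Block:** it sits flat on the cork pad, about 11 mm off the pad's centre and about 6 mm from where it started.
- **Bystanders:** the spare slat, glue jar, brush and brass weight look unmoved by eye; I did not measure them.

**What was less than ideal**
- **First stroke attempt:** it lost pressure after about 8 mm, so I lifted, went back and restarted from the cam stop's end.
- **Pressure:** in the full stroke the contact force read about 6.5 to 8 N. One early reading was about 4.6 N, just under half a kilo.
- **Tilt:** the block was level at the start of the stroke but tilted by about 1.2° across by the end, because the tool slowly tilted under load.
- **Peak forces:** pushing the stop home peaked at about 34 N, and pressing the lever onto its end stop at about 36 N vertically (about 39 N in all). Both were through the fingers.

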